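# Let the steel balls out of the dispenser

### The arm

A 6-joint arm with a two-finger parallel gripper is mounted at the origin on a cart in front of the work surface, level with it; the furniture and walls round the work are solid. World frame = base frame: x ahead of the robot, y to its left, z up, the work surface at z = 0. Lengths are in m, angles in rad, forces in N, time in s.
With the tool pointing down it reaches from about 0.35 to 0.95 m from the base axis. Payload 17.4 kg.
Tool frame: the origin (TCP) lies between the finger pads; the fingertips stand 19 mm ahead of it and the grasp point (between the pads) is the TCP; x points along the fingers, z is the direction in which the jaws open and shut, and the axes are right-handed (so a half turn about x gives the same grasp; the last joint's range is limited). The gripper opens to 93 mm and grips with 3 to 60 N. Pads are 15 mm wide; open, the fingers measure 128 mm over their backs; the gripper's body (75 mm by 188 mm) begins 65 mm behind the grasp point.
Start: joints at [-1.233, 0.116, 1.442, -0, 1.584, -0.038], TCP at [0.248, -0.628, 0.238] pointing down, gripper open.
Joint ranges: [-2.83, 2.83], [-0.83, 2.19], [0.07, 2.5], [-1.14, 4.28], [0.01, 3], [-2.97, 2.97]. Speed limits (rad/s): [1.89, 1.89, 2.22, 3.14, 3.14, 3.14].

### API

Orientations are given as [roll, pitch, yaw] about the fixed x, y, z axes, in that order (R = Rz(yaw) Ry(pitch) Rx(roll)).
In Python, from plant import ctrl gives the robot as it stands.
- The arm moves only by the tool play_rows, never from a script. Its argument "moves" is text: rows parted by semicolons, each of 7 numbers parted by spaces: the shift along the tool's x, y, z in mm, then the turn, a rotation vector about the tool's x, y, z in rad, then the opening, from 0 (shut) to 1 (fully open). In form: dx dy dz ax ay az fingers; .... A call has 1 to 8 rows; each row is the pose to reach, as a shift and turn from the pose commanded when the call began, along the tool's axes at that moment; what a row does not reach only later rows make up. A row lasts 1/12 s, in which the tool goes at most 41.7 mm and 7.16 degrees, less where a joint would pass 70% of its speed; a pose out of reach is approached as far as the arm can. A call with a gripper value outside its range is refused whole. The fingers move at their own pace and stop on an object; the grip force is fixed at half the most. Time passes only in rows, so rows that repeat a pose let the fingers close. It gives the time, the measured TCP pose, the force and the opening at its end, in the units of the state.
- ctrl.get_obs(): the state, without advancing time (a new reading comes with each control period).
- ctrl.grab_frame(name): name is "scene" or "side" or "wrist"; returns a dict with "img" (400x640x3 uint8, blue, green, red), "camera_matrix" (3x3 intrinsics, pixels), "R" (3x3) and "t" (3): a world point X has camera coordinates R X + t; the wrist camera has in their place "mount" (4x4, takes a point from camera to tool coordinates, whose origin is the TCP and whose axes are the tool frame's). Camera axes: x right, y down, z forward; pixel columns grow to the right and rows downward; lengths in m; the calibration is good to about 2 mm. A picture is of the moment at which its call begins: read the wrist's pose just before it. There is no depth.
- ctrl.close_job(): hands the job in, once; it reports no verdict.
The state is a dict: "clock": time; "joint_pos": joint angles; "qd": joint speeds; "tau": joint torques, N m; "tcp_pos": TCP position; "eef_rot": TCP orientation; "force": force on the tool from outside, world axes, zero at the start; "wrist_torque": the same for the moment, N m; "grip_width": finger opening in m.
Only numpy, scipy, OpenCV 4.12 (cv2) and the standard library are available. Lean on these libraries where they do the work, as an engineer would, in place of code of your own. Each camera call takes 0.05 s, during which the arm holds its last target.

### The job

One lane of the small wooden dispenser holds two steel balls, the other two short, thinner steel rollers. With the fingertips press down the black pad of the lever beside the ball lane, which lifts that lane's gate, keep it down until both balls have rolled into the metal catch tray, then let go so that the gate drops shut behind them. Leave the other lever alone and the rollers where they are, do not touch the balls or rollers, and do not pick up or move anything else.

Things in the scene. Friction and masses are not known exactly. Their poses are not given: they have to be found in the camera images.
- dispenser: Plywood dispenser fixed to the table. Origin on the table top below the middle of the two gates; x points up the lanes (roughly away from the robot), y to the left lane, z up. Base 10 mm thick, 330 mm wide at the gates. Two pivot stands at y = +-78.5 mm, tops 103 mm above the table. Rear board at x = 119 mm, top 104 mm above the table. Catch tray in front at x = -136 to -28 mm.
- lane_left (a point): Left lane at its gate: middle of the lane floor, at dispenser x = 0, y = +18.5 mm, 52 mm above the table. The open-topped lane is straight, 31 mm wide with 20 mm high walls, and slopes down towards dispenser -x at 16 degrees, ending over the catch tray.
- lane_right (a point): The same point of the equal right lane, at dispenser y = -18.5 mm.
- tray_floor (a point): Middle of the inner floor of the open aluminium catch tray that both lanes run into, at dispenser x = -82 mm, 14 mm above the table. Inside 100 mm along dispenser x and 118 mm along y, rim 40 mm above the table.
- lever_left (a joint): Angle of the left lever, which works the left gate: 0 = shut, 0.55 rad = pad fully down, gate up. Pivot parallel to dispenser x at y = +78.5 mm, 95 mm above the table; gate blade 60 mm inward of it, pad 60 mm outward. Balls pass above about 0.40 rad. A spring pushes back with about 2 N at the pad at first, 5 N fully down, and shuts the gate by itself when the pad is let go.
- lever_right (a joint): Angle of the right rocking lever, which serves the right lane: the mirror image of the left (pivot at y = -78.5 mm), same values and spring.
- pad_left (a point): Black press pad on the outer end of the left lever, 36 mm along dispenser x, 30 mm along y, 6 mm thick. This point is the centre of its top face, at rest 107 mm above the table at dispenser x = 0, y = +138.5 mm. Fully pressed its centre is about 33 mm lower and 3 mm further in, tilted 0.55 rad down towards the outside.
- pad_right (a point): Black press pad on the outer end of the right lever, mirror image of the left, at rest at dispenser y = -138.5 mm.
- ball_1_center (a point): Centre of a steel ball of 26 mm diameter, about 0.07 kg, the lower of the two in its lane at the start, resting against the gate. Both balls are in the same lane, left or right.
- ball_2_center (a point): Centre of the second, equal steel ball, behind the first one up the lane.
- roller_1: Short solid steel cylinder, 16 mm diameter and 27 mm long, lying across the other lane against its gate. Origin at its centre, y along its axis.
- roller_2: The second, equal roller, behind the first. Origin at its centre, y along its axis.
- block: Bystander: loose wooden block 45 x 90 x 38 mm, origin under its centre.
- tape_roll: Bystander: large pale roll of tape lying flat, 104 mm across, 25 mm high, origin under its centre.
- measure: Bystander: yellow and black tape measure standing on its base, 36 x 77 x 62 mm, origin under its centre.
- small_tape: Bystander: small dark roll of tape lying flat, 53 mm across, 19 mm high, origin under its centre.

How it is judged:
By the outcome, as a careful person would: the job done as asked, in the order asked, and still so for the second after the job is handed in, with the robot touching nothing.
It also fails if it takes over 32 s, if anything falls off the work surface, if the arm or the gripper's body presses on something with over 40 N, if the wrist force passes 120 N, or if a joint passes its speed limit or range.

## Working session

There is one attempt and no reset: what is moved stays moved. The work goes in short steps, Python scripts to look and compute and a tool call to move; the robot and the scene stay as the last step left them, time stands still between calls to the robot, and variables do not carry over. Pictures are saved under pics/ and viewed, and the job is handed in when it is done.

Besides the shell and the picture viewer there is one more tool, called as name(argument=value, ...) on one line, values as JSON. play_rows: Moves the arm, as the interface text tells. Its arguments: {"type":"object","properties":{"moves":{"type":"string"}},"required":["moves"]}

```bash
mkdir -p pics; python3 - <<'E'
from plant import ctrl
import cv2,pickle
o=ctrl.get_obs();print(o)
d={}
for n in("scene","side","wrist"):
    f=ctrl.grab_frame(n);d[n]=f;cv2.imwrite(f"pics/{n}0.png",f["img"])
    print(n,{k:v for k,v in f.items() if k!="img"})
d["obs"]=o
pickle.dump(d,open("f0.pkl","wb"))
E
```

```text
{'clock': 0.0, 'joint_pos': array([-1.23277427e+00,  1.16526138e-01,  1.44226524e+00,  3.70833308e-05,
        1.58401912e+00, -3.77997568e-02]), 'qd': array([-0.00128631,  0.00225561,  0.00073275, -0.00121778, -0.00116745,
       -0.00063416]), 'tau': array([ 5.59980806e-03, -7.21256089e+01, -6.22599936e+01,  7.82021787e-02,
        2.36882485e-02, -1.14669701e-04]), 'tcp_pos': array([ 0.24769051, -0.6277146 ,  0.23687811]), 'eef_rot': array([3.07335451, 1.56957792, 1.87838046]), 'force': array([ 0.09343742, -1.1261027 , -0.23047123]), 'wrist_torque': array([ 0.03965288, -0.03554129,  0.04359307]), 'grip_width': 0.09317155506735766}
scene {'camera_matrix': array([[398.83340143,   0.        , 315.04905714],
       [  0.        , 398.83340143, 206.27554609],
       [  0.        ,   0.        ,   1.        ]]), 'R': array([[-0.58529435, -0.81065963,  0.01617061],
       [-0.39336617,  0.26645723, -0.8799225 ],
       [ 0.70900887, -0.52137464, -0.47484199]]), 't': array([0.12034145, 0.34793415, 0.61671357])}
side {'camera_matrix': array([[387.96212601,   0.        , 320.53848818],
    
[... 166 characters left out ...]
      [-2.52744763e-01,  4.86273924e-01, -8.36455471e-01],
       [ 3.85158471e-01, -7.42503095e-01, -5.48034768e-01]]), 't': array([0.36701823, 0.33793325, 0.57592696])}
wrist {'camera_matrix': array([[350.97218009,   0.        , 313.7652363 ],
       [  0.        , 350.97218009, 196.94390661],
       [  0.        ,   0.        ,   1.        ]]), 'mount': array([[ 7.63384885e-05, -2.59853663e-01,  9.65648004e-01,
        -1.46308712e-01],
       [ 4.04892692e-04, -9.65647920e-01, -2.59853672e-01,
         7.28342435e-02],
       [ 9.99999915e-01,  4.10820657e-04,  3.14967466e-05,
        -2.21900421e-04],
       [ 0.00000000e+00,  0.00000000e+00,  0.00000000e+00,
         1.00000000e+00]])}
```

View pics/scene0.png

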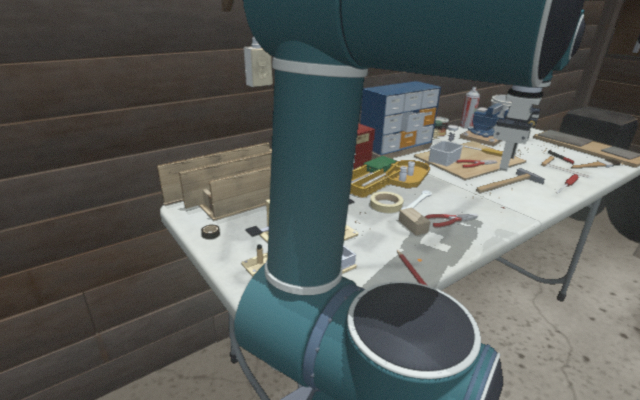

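View pics/side0.png

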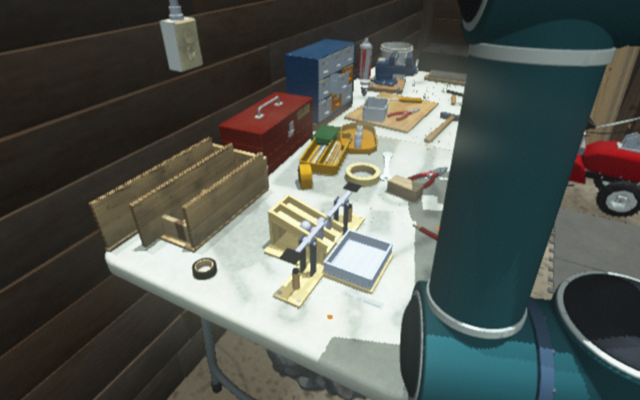

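View pics/wrist0.png

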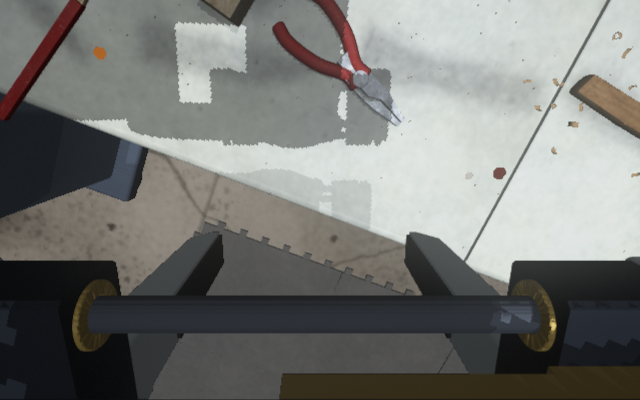

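```bash
python3 - <<'E'
import cv2
i=cv2.imread("pics/side0.png")[170:310,250:410]
cv2.imwrite("pics/side0z.png",cv2.resize(i,None,fx=5,fy=4.2,interpolation=cv2.INTER_CUBIC)[:600,:800])
E
```

```text
(no output)
```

View pics/side0z.png

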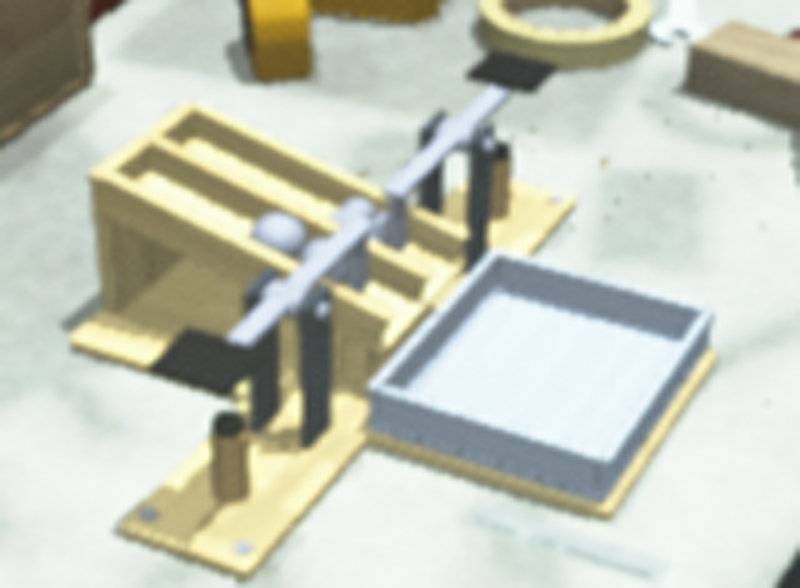

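```bash
cat > h.py <<'E'
import numpy as np,pickle,cv2
from scipy.spatial.transform import Rotation as Ro
f0=pickle.load(open("f0.pkl","rb"))
def proj(f,X):
    X=np.atleast_2d(X);c=X@f["R"].T+f["t"];p=c@f["camera_matrix"].T;return p[:,:2]/p[:,2:]
def ray(f,uv):
    d=np.linalg.inv(f["camera_matrix"])@np.array([uv[0],uv[1],1.]);return -f["R"].T@f["t"],f["R"].T@d
def onplane(f,uv,z):
    c,d=ray(f,uv);return c+d*(z-c[2])/d[2]
def wristRT(f,obs):
    T=np.eye(4);T[:3,:3]=Ro.from_euler("xyz",obs["eef_rot"]).as_matrix();T[:3,3]=obs["tcp_pos"]
    M=np.linalg.inv(T@f["mount"]);f["R"]=M[:3,:3];f["t"]=M[:3,3];return f
E
python3 - <<'E'
from h import *
s=f0["side"]
z=[((495,250),(-28,-63,40)),((370,385),(-28,63,40)),((610,465),(-136,63,40)),((715,313),(-136,-63,40)),((205,360),(0,138.5,107)),((512,70),(0,-138.5,107))]
P=[];D=[]
for (u,v),X in z:
    p=onplane(s,(250+u/5,170+v/4.2),X[2]/1000);P.append(p[:2]);D.append(X[:2])
P=np.array(P);D=np.array(D)/1000;print(P.round(3))
M,_=cv2.estimateAffinePartial2D(D.astype(np.float32),P.astype(np.float32),ransacReprojThreshold=.02)
print(M,np.hypot(*M[:,0]),np.degrees(np.arctan2(M[1,0],M[0,0])))
print((D@M[:,:2].T+M[:,2]-P).round(4))
print(-s["R"].T@s["t"])
b=onplane(s,(250+280/5,170+235/4.2),.075)
print("ball in disp",np.linalg.inv(M[:,:2])@(b[:2]-M[:,2]))
print(Ro.from_euler("xyz",f0["obs"]["eef_rot"]).as_matrix().round(3))
E
```

```text
[[ 0.456 -0.225]
 [ 0.459 -0.103]
 [ 0.35  -0.098]
 [ 0.349 -0.221]
 [ 0.488 -0.024]
 [ 0.484 -0.3  ]]
[[ 0.99295914  0.01913435  0.48528725]
 [-0.01913435  0.99295914 -0.16286162]] 0.9931434812526768 -1.103954594129224
[[ 0.0001  0.    ]
 [ 0.      0.0028]
 [ 0.001   0.0001]
 [ 0.0002 -0.0018]
 [-0.0003 -0.0011]
 [-0.0011 -0.0001]]
[0.18934054 0.43237769 0.59815786]
ball in disp [0.0429963  0.01206044]
[[-0.     0.93   0.367]
 [ 0.001  0.367 -0.93 ]
 [-1.     0.    -0.001]]
```

play_rows(moves="0 28 -30 -0.073 0 0 0; 0 56 -59 -0.147 0 0 0; 0 83 -89 -0.22 0 0 0; 0 111 -118 -0.294 0 0 0; 0 139 -148 -0.367 0 0 0; 0 167 -178 -0.441 0 0 0; 0 194 -207 -0.514 0 0 0; 0 222 -237 -0.588 0 0 0")

```text
clock: 0.82
tcp_pos: [0.3673, -0.3242, 0.2375]
eef_rot: [0.074, 1.571, -0.53]
force: [0.6, 0.1, 1.4]
grip_width: 0.0441
```

```bash
python3 - <<'E'
from h import *
from plant import ctrl
o=ctrl.get_obs();R=Ro.from_euler("xyz",o["eef_rot"]).as_matrix();print(o["clock"],o["tcp_pos"],R.round(3))
t=np.array([.488,-.024,.237]);print(R.T@(t-o["tcp_pos"])*1000)
a=np.radians(-1.1);Rt=np.array([[0,-np.sin(a),np.cos(a)],[0,np.cos(a),np.sin(a)],[-1,0,0]])
print(np.linalg.det(Rt),Ro.from_matrix(R.T@Rt).as_rotvec())
E
```

```text
0.8167 [ 0.367335   -0.32417724  0.23754093] [[ 0.     0.568  0.823]
 [-0.     0.823 -0.568]
 [-1.     0.     0.   ]]
[  0.53577577 315.61072793 -71.10761784]
0.9999999999999999 [-5.84614149e-01  1.07075970e-04  2.37792795e-05]
```

play_rows(moves="0 39 -9 -0.073 0 0 0; 0 79 -18 -0.146 0 0 0; 0 118 -27 -0.22 0 0 0; 0 158 -36 -0.293 0 0 0; 0 197 -44 -0.366 0 0 0; 0 237 -53 -0.44 0 0 0; 0 276 -62 -0.513 0 0 0; 0 315 -71 -0.585 0 0 0")

```text
clock: 1.48
tcp_pos: [0.4888, -0.0246, 0.2377]
eef_rot: [-0.205, 1.57, -0.223]
force: [0.7, 0.1, 0.3]
grip_width: 0.0007
```

```bash
python3 - <<'E'
from h import *
from plant import ctrl
o=ctrl.get_obs();print(o["clock"],o["tcp_pos"],o["eef_rot"],o["grip_width"],o["force"])
d={"obs":o}
for n in("wrist","side"):
    f=ctrl.grab_frame(n);d[n]=f;cv2.imwrite(f"pics/{n}1.png",f["img"])
d["obs2"]=ctrl.get_obs();print(d["obs2"]["tcp_pos"])
pickle.dump(d,open("f1.pkl","wb"))
i=d["side"]["img"][120:320,220:420];cv2.imwrite("pics/side1z.png",cv2.resize(i,(600,600),interpolation=cv2.INTER_CUBIC))
E
```

```text
1.4833 [ 0.48879365 -0.02461976  0.2377361 ] [-0.20525448  1.57036929 -0.22344901] 0.0006890370330369692 [0.66526948 0.07488346 0.2650133 ]
[ 0.48957003 -0.02235317  0.2372952 ]
```

View pics/wrist1.png

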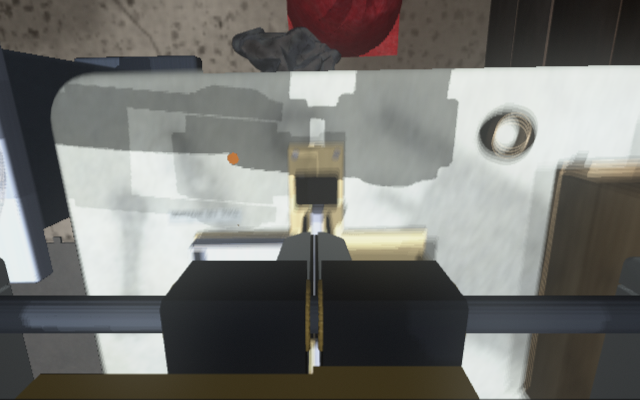

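View pics/side1z.png

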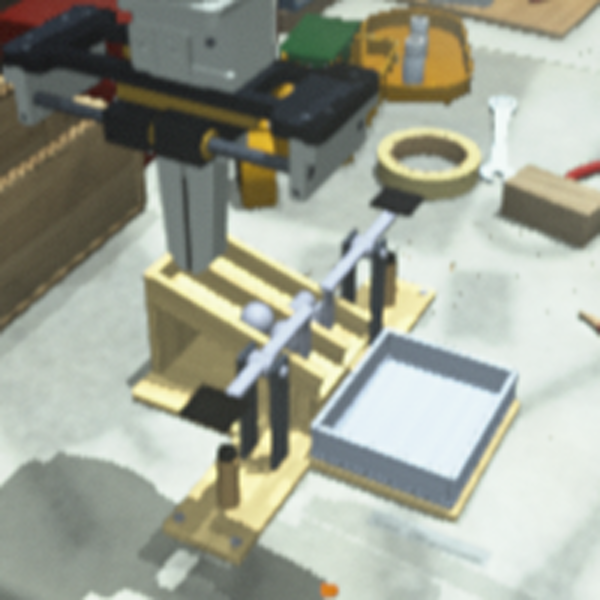

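```bash
python3 - <<'E'
from h import *
from plant import ctrl
o=ctrl.get_obs();f=ctrl.grab_frame("wrist");f=wristRT(f,o);cv2.imwrite("pics/wrist2.png",f["img"])
o2=ctrl.get_obs();print(o["tcp_pos"],o2["tcp_pos"])
pickle.dump({"obs":o,"wrist":f},open("f2.pkl","wb"))
g=f["img"].max(2);m=(g<60).astype(np.uint8)
m[:160]=0;m[215:]=0;m[:,:280]=0;m[:,350:]=0
n,l,st,c=cv2.connectedComponentsWithStats(m);print(st,c)
k=1+st[1:,4].argmax()
x,y,w,h,_=st[k]
cr=cv2.minAreaRect(np.argwhere(l==k)[:,::-1].astype(np.float32));print(cr)
for p in [c[k]]+list(cv2.boxPoints(cr)): print(onplane(f,p,.107).round(4))
s=f0["side"];print("rack",onplane(f,(553,165),.1),onplane(f,(553,165),0))
# side: pad centroid
for fr in (s,pickle.load(open("f1.pkl","rb"))["side"]):
    g=fr["img"].max(2);m=(g<45).astype(np.uint8);m[:245]=0;m[264:]=0;m[:,:278]=0;m[:,300:]=0
    n,l,st,c=cv2.connectedComponentsWithStats(m);k=1+st[1:,4].argmax();print(st[k],c[k],onplane(fr,c[k],.105))
E
```

```text
[ 0.48957003 -0.02235317  0.2372952 ] [ 0.48897095 -0.02447209  0.23727682]
[[     0      0    640    400 255015]
 [   293    181     42     34    967]
 [   334    186      1      2      2]
 [   334    189      1      4      4]
 [   322    192      1      1      1]
 [   328    193      1      1      1]
 [   316    194      1      1      1]
 [   321    194      1      1      1]
 [   325    194      1      1      1]
 [   334    195      1      1      1]
 [   322    196      1      1      1]
 [   328    197      1      1      1]
 [   321    200      1      1      1]
 [   334    200      1      1      1]
 [   333    205      2      2      2]] [[319.53907417 199.50284885]
 [309.01861427 198.8417787 ]
 [334.         186.5       ]
 [334.         190.5       ]
 [322.         192.        ]
 [328.         193.        ]
 [316.         194.        ]
 [321.         194.        ]
 [325.         194.        ]
 [334.         195.        ]
 [322.         196.        ]
 [328.         197.        ]
 [321.         200.        ]
 [334.         200.        ]
 [333.5        205.5       ]]
((313.5, 197.5), (33.0, 41.0), 90.0)
[ 0.4864 -0.0257  0.107 ]
[ 0.4737 -0.0106  0.107 ]
[ 0.5068 -0.0111  0.107 ]
[ 0.5068 -0.039   0.107 ]
[ 0.4729 -0.0385  0.107 ]
rack [ 0.68599567 -0.0016398   0.1       ] [ 0.75462103 -0.01984085  0.        ]Traceback (most recent call last):
  File "<stdin>", line 17, in <module>
ValueError: attempt to get argmax of an empty sequence
```

View pics/wrist2.png

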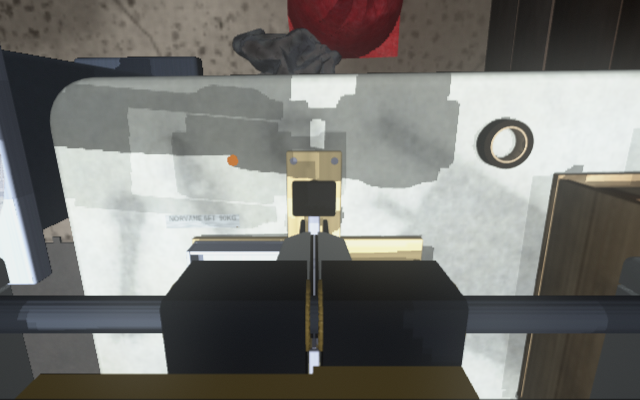

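play_rows(moves="25 1 0 0 0 0 0; 55 2 0 0 0 0 0; 80 2 0 0 0 0 0; 98 2 0 0 0 0 0; 103 2 0 0 0 0 0; 103 2 0 0 0 0 0")

```text
clock: 2.13
tcp_pos: [0.4879, -0.0256, 0.1336]
eef_rot: [3.135, 1.569, 3.111]
force: [-0.7, -0.3, 0.6]
grip_width: 0.0005
```

```bash
python3 - <<'E'
from h import *
from plant import ctrl
o=ctrl.get_obs();print(o["clock"],o["tcp_pos"],o["force"])
f=ctrl.grab_frame("side");w=ctrl.grab_frame("wrist")
i=f["img"][150:300,220:420];i=cv2.resize(i,(640,480),interpolation=cv2.INTER_CUBIC)
cv2.imwrite("pics/side3z.png",i);cv2.imwrite("pics/wrist3.png",w["img"])
E
```

```text
2.1333 [ 0.48790812 -0.02558731  0.13360538] [-0.72908748 -0.25822958  0.57003509]
```

View pics/side3z.png

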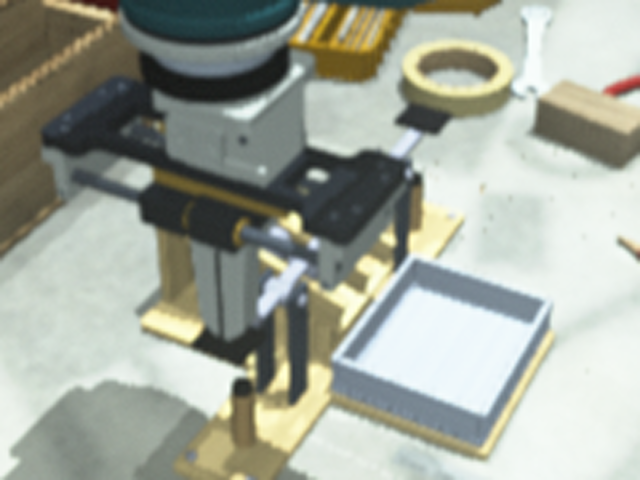

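View pics/wrist3.png

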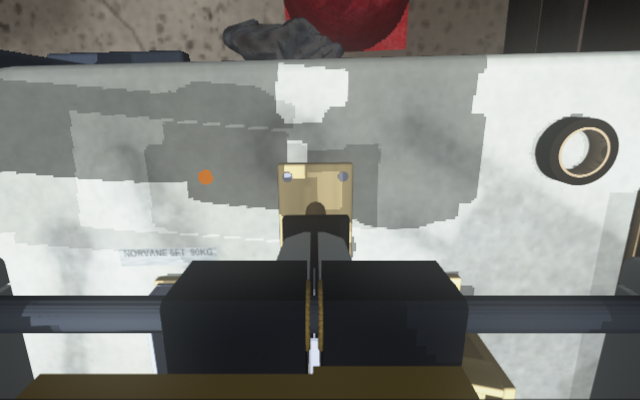

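play_rows(moves="3 1 1 0 0 0 0; 8 2 2 0 0 0 0; 16 2 2 0 0 0 0; 24 2 2 0 0 0 0; 31 2 2 0 0 0 0; 36 2 2 0 0 0 0; 36 2 2 0 0 0 0; 36 2 2 0 0 0 0")

```text
clock: 2.9
tcp_pos: [0.4906, -0.0226, 0.0984]
eef_rot: [2.579, 1.57, 2.557]
force: [0.0, 2.9, 4.3]
grip_width: 0.0005
```

```bash
cat > look.py <<'E'
import sys
from h import *
from plant import ctrl
o=ctrl.get_obs();print(o["clock"],o["tcp_pos"],o["force"],o["wrist_torque"])
f=ctrl.grab_frame("side");i=f["img"][150:300,220:420];cv2.imwrite(f"pics/side{sys.argv[1]}z.png",cv2.resize(i,(640,480),interpolation=cv2.INTER_CUBIC))
cv2.imwrite(f"pics/side{sys.argv[1]}.png",f["img"])
E
python3 look.py 4
```

```text
2.9 [ 0.49057266 -0.02263401  0.09840905] [0.01342813 2.8807341  4.34447866] [ 0.44529354 -0.08651756 -0.0153291 ]
```

View pics/side4z.png

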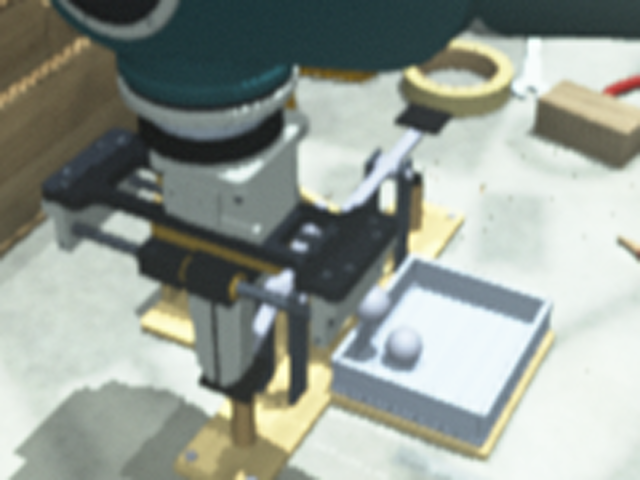

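play_rows(moves="0 0 0 0 0 0 0; 0 0 0 0 0 0 0; 0 0 0 0 0 0 0; 0 0 0 0 0 0 0; 0 0 0 0 0 0 0; 0 0 0 0 0 0 0; 0 0 0 0 0 0 0; 0 0 0 0 0 0 0")

```text
clock: 3.62
tcp_pos: [0.4907, -0.0227, 0.0986]
eef_rot: [2.45, 1.571, 2.428]
force: [-0.4, 5.1, 3.2]
grip_width: 0.0006
```

```bash
python3 look.py 5
```

```text
3.6167 [ 0.49066386 -0.02274193  0.0986095 ] [-0.39898772  5.05311831  3.20372561] [0.65331807 0.1307518  0.02918324]
```

View pics/side5z.png

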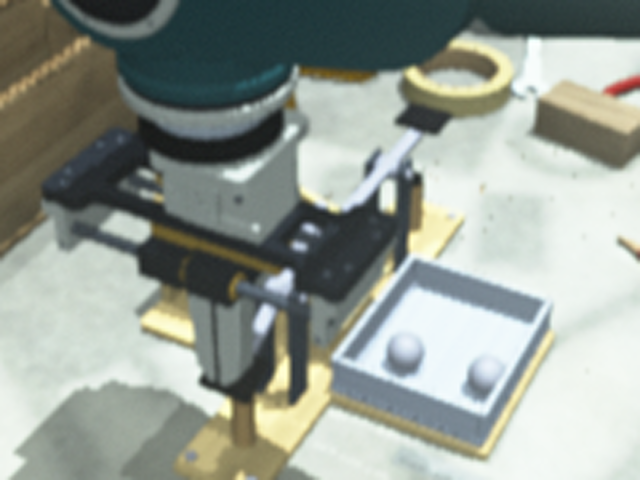

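Both balls are lying in the tray (zoomed at 405,353 and 487,375). I'll release the lever by going straight up.

play_rows(moves="-10 0 0 0 0 0 0; -25 0 0 0 0 0 0; -45 0 0 0 0 0 0; -75 0 0 0 0 0 0; -105 0 0 0 0 0 0; -130 0 0 0 0 0 0; -140 0 0 0 0 0 0; -140 0 0 0 0 0 0")

```text
clock: 4.33
tcp_pos: [0.4913, -0.0231, 0.2412]
eef_rot: [-0.24, 1.567, -0.262]
force: [-0.2, -0.5, 0.1]
grip_width: 0.0004
```

play_rows(moves="0 0 0 0 0 0 0; 0 0 0 0 0 0 0; 0 0 0 0 0 0 0; 0 0 0 0 0 0 0; 0 0 0 0 0 0 0; 0 0 0 0 0 0 0; 0 0 0 0 0 0 0; 0 0 0 0 0 0 0")

```text
clock: 5.0
tcp_pos: [0.4907, -0.0228, 0.2385]
eef_rot: [-3.084, 1.571, -3.106]
force: [-0.9, 0.5, 0.1]
grip_width: 0.0001
```

```bash
python3 look.py 6
```

```text
5.0 [ 0.49068373 -0.02278404  0.238546  ] [-0.858254    0.5289332   0.07197902] [-0.03707803 -0.13119166 -0.05573974]
```

View pics/side6z.png

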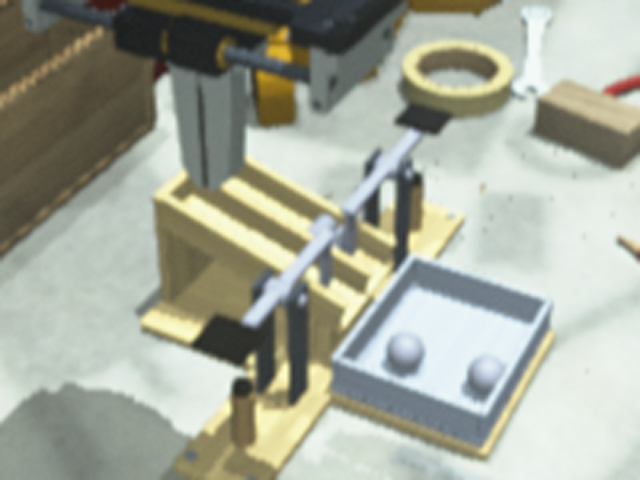

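View pics/side6.png

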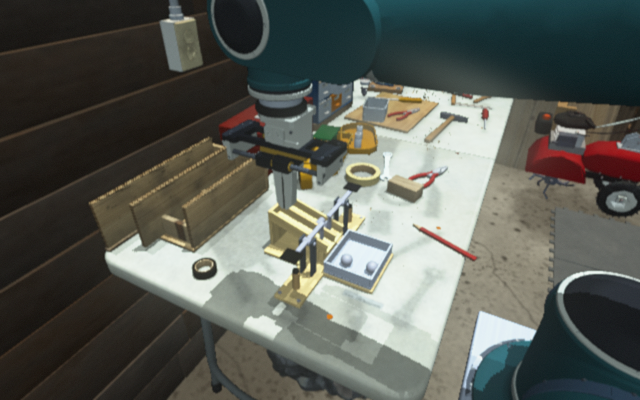

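The gate is shut again: the pad is back at its rest height at zoomed (228,338). Both balls are at rest in the tray, the lane is empty, the right lever is unmoved, and the robot is clear of everything.

```bash
python3 -c "
from plant import ctrl
print(ctrl.close_job())"
```

```text
the job is handed in; nothing more can be done
None
```

Both balls are in the catch tray and the gate is shut behind them; I've handed the job in. The balls were in the left lane, so I pressed the left lever's pad with the closed fingertips. I held it down until both balls had come to rest in the tray, then lifted straight off.

- **Last side view (about 5.0 s):** Both balls were at rest in the tray and the left lane was empty. The left lever was back at its rest position and the right lever had not moved. The bystander objects in view looked unmoved, and the gripper was clear above the dispenser.
- **Forces:** The readings I took while pressing were about 5 to 6 N, and close to zero after I let go.
- **Not seen directly:** The rollers are hidden behind the lane walls and lever in the side view. That they stayed put is inferred from the right lever and gate not moving.

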